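Shut and lock the dust extractor's filter hatch

TASK

Push the raised filter hatch of the bench dust extractor fully shut with your fingertips. Then set a fingertip in the slot of each of its two quarter-turn fasteners and turn it clockwise (seen from above) to the stop, so that both slots lie along the hatch's front edge and the hatch is locked. Only push and turn with the fingertips and pick nothing up; do not turn the fasteners or open the hatch wider while it is still up, and leave the loose things round and on the extractor where they are.

Things in the scene. Friction and masses are not known exactly. Their poses are not given: they have to be found in the camera images.
- extractor: Low grey sheet-metal case of the dust extractor, 240 mm deep (its x) by 270 mm wide (its y) by 87 mm high, fixed to the table, turned at most 0.35 rad. Origin: centre of its underside. Its -x side is the front and faces the robot; its z is up. The top is the hatch (front 176 mm) and a fixed rear deck.
- hatch (a joint): Angle in rad of the hatch, a grey panel 176 mm (depth) by 258 mm (width) by 8 mm, on top of the case. Its hinge axis lies along the case's y at x = +70 mm, z = 77 mm in the case's frame. 0 = shut (its top then level, 85 mm above the table); it grows as the front edge rises, starts between 0.25 and 0.55 and stays where it is left: its hinge is stiff, and pushing the front edge down takes about 2 to 5 N.
- hatch_edge (a point): Point on the hatch's top surface half-way along its front edge, 15 mm back from the edge (165 mm from the hinge), in the 60 mm wide plain strip between the two fasteners. Axes fixed to the hatch: x towards the hinge, z out of the top.
- cam_left_slot (a point): Centre of the left (+y) fastener, on its axis, level with the hatch's top surface: a flush aluminium disc 79 mm across with one straight slot through its centre, 32 mm wide, 72 mm long, 14 mm deep, with a dark floor. The axis is 130 mm in front of the hinge and 70 mm to the left of the hatch's middle. This point turns with the disc: its x axis lies along the slot.
- cam_right_slot (a point): The same for the right (-y) fastener, 70 mm to the right of the hatch's middle.
- cam_left (a joint): Turn of the left fastener in rad, growing clockwise seen from above. 0 = slot square to the hatch's front edge (open); 1.571 = slot along the front edge, pointing at the small dark ticks on the hatch (locked, hard stop). Starts between 0 and 0.45. It stays where it is left; turning it takes about 0.07 N m. Locked, it holds the hatch shut; turn it only with the hatch shut.
- cam_right (a joint): The same for the right fastener, also growing clockwise.
- ochre_bottle: Loose: small ochre paint bottle, 35 mm across, 81 mm high, standing to the right of the case. Origin at its underside. Leave alone.
- sage_bottle: Loose: small green paint bottle, 37 mm across, 89 mm high, standing to the left of the case. Origin at its underside. Leave alone.
- cork_block: Loose: cork sanding block, 57 x 97 x 28 mm, to the left of the case. Origin at its underside. Leave alone.
- wooden_heart: Loose: flat wooden heart, 64 x 70 x 10 mm, to the right of the case. Origin at its underside. Leave alone.
- clothes_peg: Loose: small clothes peg, 15 x 72 x 12 mm, lying on the rear deck of the case behind the hinge. Origin at its underside. Leave alone.

How it is judged:
By the outcome, as a careful person would: the job done as asked, in the order asked, and still so for the second after the job is handed in, with the robot touching nothing.
It also fails if it takes over 58 s, if anything falls off the work surface, if the arm or the gripper's body presses on something with over 40 N, if the wrist force passes 120 N, or if a joint passes its speed limit or range.

ROBOT

A 7-joint arm with a two-finger parallel gripper is mounted at the origin on the work surface; the furniture and walls round the work are solid. World frame = base frame: x ahead of the robot, y to its left, z up, the work surface at z = 0. Lengths are in mm, angles in rad, forces in N, time in s.
With the tool pointing down it reaches from about 350 to 900 mm from the base axis. Payload 7.2 kg.
Tool frame: the origin (TCP) lies midway between the tips of the shut fingers; the grasp point (between the pads) lies 19 mm behind it; z points along the fingers, y is the line along which they close (so a half turn about z gives the same grasp; the last joint's range is limited). The gripper opens to 85 mm and grips with 20 to 120 N. Pads are 22 mm wide; open, the fingers measure 114 mm over their backs; the gripper's body (76 mm by 85 mm) begins 54 mm behind the grasp point. The pads swing forward as they close: fully open they stand 13 mm farther back than shut.
Start: joints at [1.227, 0.411, -0.013, 1.596, 0.006, 1.134, -0.082], TCP at [170.186, -601.386, 231.297] pointing down, gripper open.
Joint ranges: [-2.95, 2.95], [-0.29, 1.99], [-1.47, 1.44], [0.14, 2.54], [-1.03, 4.17], [0.13, 1.85], [-2.86, 2.86]. Speed limits (rad/s): [2.39, 2.39, 3.01, 3.01, 3.14, 3.14, 3.14].

INTERFACE

Orientations are given as a unit quaternion [x, y, z, w].
In Python, from bench import robot gives the robot as it stands.
- The arm moves only by the tool send_rows, never from a script. Its argument "series" is a list of rows, each a list of 3 entries, a list of its own where there are three numbers: the shift along the tool's x, y, z in m, then the turn, a rotation vector about the tool's x, y, z in degrees, then the finger opening in m, from 0 to 0.0854. In form: [[[tx, ty, tz], [ax, ay, az], grip], ...]. A call has 1 to 12 rows; each row shifts and turns the commanded pose from where the row before left it, along the tool's axes as they then stand; what a row does not reach is not made up. A row lasts 1/12 s, in which the tool goes at most 41.7 mm and 7.16 degrees, less where a joint would pass 70% of its speed; a pose out of reach is approached as far as the arm can. A call is refused whole if a number of a shift passes 0.0417 or a number of a turn 7.16, either way. A call with a gripper value outside its range is refused whole. The fingers move at their own pace and stop on an object; "force" is the grip in N (left out, the last holds). Time passes only in rows, so rows that do not move let the fingers close. It gives the time, the measured TCP pose, the force, the opening and the grip force at its end, in the units of the state.
- robot.state(): the state, without advancing time (a new reading comes with each control period).
- robot.grab_frame(name): name is "scene" or "top" or "wrist"; returns (picture, depth): 400x640x3 uint8, red, green, blue; 400x640 float32, mm along the optical axis (not along the pixel's ray), 0 where there is no reading.
- robot.calibration(name): a dict with "fx", "fy", "cx", "cy" (pixels), "eye" and "attitude" of the camera in the world. Camera axes: x right, y down, z forward; pixel columns grow to the right and rows downward; lengths in mm; the calibration is good to about 2 mm. A picture is of the moment at which its call begins: read the wrist's pose just before it. calibration takes no time and is no camera call; for the wrist camera it gives the pose at the moment of the call.
- robot.sign_off(): hands the job in; it is judged then, once.
The state is a dict: "t": time; "joints": joint angles; "qvel": joint speeds; "effort": joint torques, N m; "tool_pos": TCP position; "eef_rot": TCP orientation; "wrist_force": force on the tool from outside, world axes, zero at the start; "ft_torque": the same for the moment, N m; "gripper_width": finger opening in mm; "grip_force": force on a finger pad.
Only numpy, scipy, OpenCV 4.12 (cv2) and the standard library are available. Lean on these libraries where they do the work, as an engineer would, in place of code of your own. Each camera call takes 0.05 s, during which the arm holds its last target. There are 200 camera calls.

## Working session

There is one attempt and no reset: what is moved stays moved. The work goes in short steps, Python scripts to look and compute and a tool call to move; the robot and the scene stay as the last step left them, time stands still between calls to the robot, and variables do not carry over. Pictures are saved under pics/ and viewed, at most 10 in all, crops included, and the job is handed in when it is done.

Besides the shell and the picture viewer there is one more tool, called after "Emit:" as name([rows], argument=value, ...), one row to a line, values as JSON. send_rows: Moves the arm, as the interface text tells. Its arguments: {"type":"object","properties":{"series":{"type":"array","items":{"type":"array"}},"force":{"type":"number"}},"required":["series"]}

```bash
mkdir -p pics; ls; python3 - <<'E'
from bench import robot
import cv2,numpy as np
s=robot.state();print(s)
for n in("top","scene"):
    p,d=robot.grab_frame(n);np.savez(f"{n}.npz",p=p,d=d);cv2.imwrite(f"pics/{n}.png",p[:,:,::-1]);print(n,robot.calibration(n))
E
```

```text
pics
{'t': 0.0, 'joints': array([ 1.22680162,  0.41192653, -0.01273109,  1.59701553,  0.00560882,
        1.13429795, -0.08220312]), 'qvel': array([-1.80479354e-03, -1.96950004e-05,  2.28156471e-04,  4.05936074e-03,
        2.19165099e-04,  1.09335984e-04, -1.14080326e-03]), 'effort': array([-1.17459849e-04, -6.00620556e+01,  6.81835245e-01, -2.99407303e+01,
        1.37366532e-02,  1.06502793e-02,  2.55032108e-05]), 'tool_pos': array([ 170.03278102, -600.92600484,  230.44804514]), 'eef_rot': array([ 9.90503968e-01,  1.37481782e-01, -1.67152885e-04, -7.88294672e-04]), 'wrist_force': array([ 0.28978796,  0.10686648, -0.66409443]), 'ft_torque': array([-0.02379748,  0.00701609,  0.03675411]), 'grip_force': 0.0, 'gripper_width': 85.31729318750331}
top {'fx': 417.71658952166564, 'fy': 417.71658952166564, 'cx': 317.30909112340714, 'cy': 198.12342797198903, 'eye': array([ 387.13659484,   48.60152248, 1181.62421437]), 'attitude': array([-0.69955087,  0.70992379, -0.06201756,  0.05282627])}
scene {'fx': 361.8134676188969, 'fy': 361.8134676188969, 'cx': 309.01398703299174, 'cy': 197.68450793850207, 'eye': array([ 123.94181011, -475.80202932,  622.08524704]), 'attitude': array([ 0.84714512, -0.30095684,  0.14985789, -0.41147628])}
```

View pics/top.png

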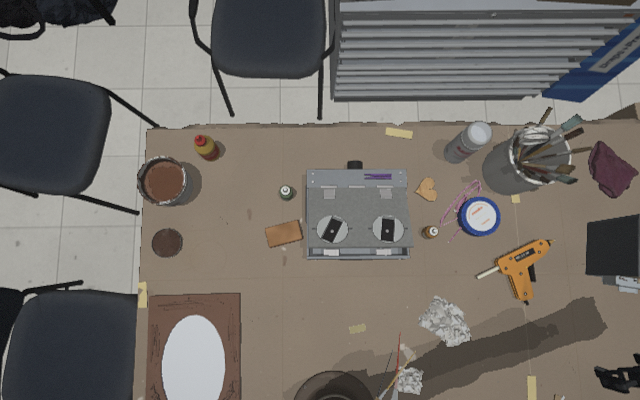

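View pics/scene.png

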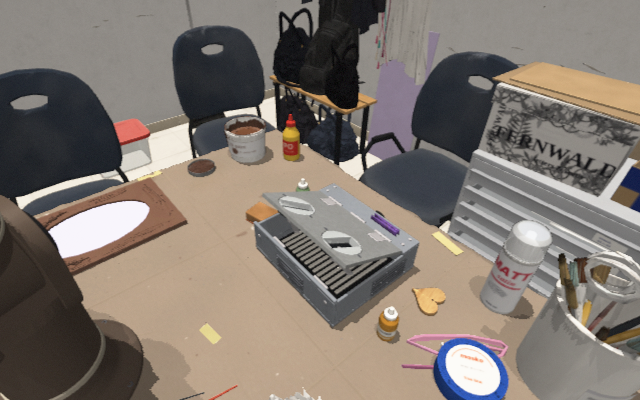

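The top view shows the case at about x 305–410, y 168–260, with slots near (330,230) and (388,230). The bottles are at (286,192) and (431,232). The scene view shows the hatch raised.

```bash
cat > h.py <<'E'
import numpy as np,cv2
from scipy.spatial.transform import Rotation as R
def cloud(d,c):
    v,u=np.mgrid[:d.shape[0],:d.shape[1]]
    P=np.stack([(u-c["cx"])/c["fx"]*d,(v-c["cy"])/c["fy"]*d,d],-1)
    return P@R.from_quat(c["attitude"]).as_matrix().T+c["eye"]
E
python3 - <<'E'
from h import *
from bench import robot
f=np.load("top.npz");p,d=f["p"],f["d"];c=robot.calibration("top");P=cloud(d,c)
W=P[160:265,295:420];I=p[160:265,295:420].astype(int)
print("table z",np.median(P[270:290,300:400,2]))
for x in range(160,264,5): print(x,[tuple(P[x,u].round().astype(int)) for u in (315,357,400)])
# hatch plane: pixels around rows 188..245
H=P[200:240,350:366].reshape(-1,3);m=H.mean(0);n=np.linalg.svd(H-m)[2][2];n*=np.sign(n[2]);print("normal",n,"tilt",np.arccos(n[2]),"m",m)
print("dirn of fall (points to -x case?)",np.arctan2(n[1],n[0]))
# slots
dark=(I.max(2)<60).astype(np.uint8)
k,l,st,ce=cv2.connectedComponentsWithStats(dark)
for i in range(1,k):
    if st[i,4]>30:
        q=W[l==i];cx=ce[i]+[295,160]
        r=R.from_quat(c["attitude"]).as_matrix()@np.array([(cx[0]-c["cx"])/c["fx"],(cx[1]-c["cy"])/c["fy"],1])
        t=n@(m-c["eye"])/(n@r);
        # slot axis on the plane
        vv,uu=np.nonzero(l==i);rr=np.stack([(uu+295-c["cx"])/c["fx"],(vv+160-c["cy"])/c["fy"],uu*0+1],-1)@R.from_quat(c["attitude"]).as_matrix().T
        X=c["eye"]+rr*(n@(m-c["eye"])/(rr@n))[:,None];a=np.linalg.svd(X-X.mean(0),full_matrices=False)[2][0];a*=np.sign(a[0])
        print("dark",st[i],cx,c["eye"]+t*r,"axis",a,q[:,2].mean())
big=cv2.resize(p[150:275,270:450],None,fx=4.4,fy=4.4,interpolation=cv2.INTER_CUBIC);cv2.imwrite("pics/c.png",big[:,:,::-1])
E
```

```text
table z 0.5597121596489387
160 [(np.int64(693), np.int64(37), np.int64(1)), (np.int64(692), np.int64(-86), np.int64(1)), (np.int64(690), np.int64(-211), np.int64(-1))]
165 [(np.int64(679), np.int64(37), np.int64(-2)), (np.int64(663), np.int64(-79), np.int64(58)), (np.int64(675), np.int64(-210), np.int64(2))]
170 [(np.int64(644), np.int64(38), np.int64(84)), (np.int64(642), np.int64(-75), np.int64(85)), (np.int64(641), np.int64(-192), np.int64(84))]
175 [(np.int64(629), np.int64(38), np.int64(88)), (np.int64(629), np.int64(-75), np.int64(82)), (np.int64(627), np.int64(-191), np.int64(84))]
180 [(np.int64(617), np.int64(38), np.int64(83)), (np.int64(615), np.int64(-74), np.int64(84)), (np.int64(612), np.int64(-189), np.int64(89))]
185 [(np.int64(603), np.int64(38), np.int64(84)), (np.int64(601), np.int64(-74), np.int64(86)), (np.int64(599), np.int64(-188), np.int64(89))]
190 [(np.int64(588), np.int64(39), np.int64(90)), (np.int64(586), np.int64(-73), np.int64(90)), (np.int64(585), np.int64(-188), np.int64(89))]
195 [(np.int64(574), np.int64(39), np.int64(94)), (np.int64(572), np.int64(
[... 1896 characters left out ...]
.int64(5)), (np.int64(402), np.int64(-197), np.int64(3))]
normal [-0.02966022 -0.99338641  0.11092211] tilt 1.4596454860381394 m [504.00208121 -67.56991527 128.701476  ]
dirn of fall (points to -x case?) -1.6006451466036697
dark [ 53   1  14   8 108] [354.5        164.62962963] [488.82720049   4.3363495  768.61550047] axis [ 0.23756466 -0.11479697 -0.96456451] 57.17527624984601
dark [ 27  59  20  23 216] [331.58796296 229.67592593] [ 393.48200857   45.14013857 1108.54744867] axis [ 0.1391792  -0.11399432 -0.98368412] 125.77817321882074
dark [ 86  59  13  22 238] [387.09663866 229.3907563 ] [ 380.84895208   61.88246461 1255.10884594] axis [ 0.07673277 -0.11290632 -0.9906383 ] 121.372239476669
```

View pics/c.png

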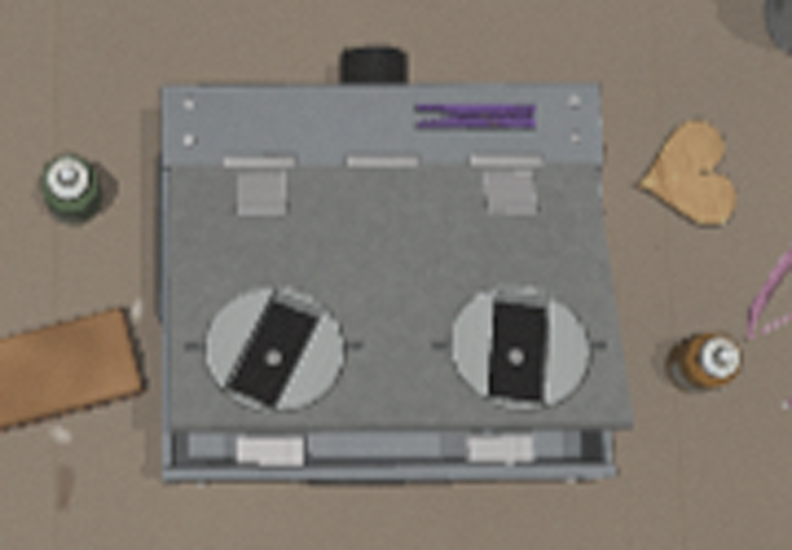

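```bash
cat >> h.py <<'E'
def ray(u,v,c,z):
    r=R.from_quat(c["attitude"]).as_matrix()@np.array([(u-c["cx"])/c["fx"],(v-c["cy"])/c["fy"],1])
    return c["eye"]+r*(z-c["eye"][2])/r[2]
E
python3 - <<'E'
from h import *
from bench import robot
f=np.load("top.npz");p,d=f["p"],f["d"];c=robot.calibration("top");P=cloud(d,c)
cr=lambda a,b,z:ray(270+(a+.5)/4.4-.5,150+(b+.5)/4.4-.5,c,z)
for a,b,z in((163,86,87),(601,86,87),(162,478,75),(617,475,75)):print(cr(a,b,z).round(1))
for nm,a0 in (("rear",(187,104)),("rear2",(574,101))):print(nm,cr(*a0,87).round(1))
H=P[196:244,312:405].reshape(-1,3);H=H[(H[:,2]>85)&(H[:,2]<170)]
A=np.c_[H[:,:2],np.ones(len(H))]
for _ in range(3):
    s=np.linalg.lstsq(A,H[:,2],rcond=None)[0];k=abs(A@s-H[:,2])<6;A,H=A[k],H[k]
print("grad",s,"tilt",np.arctan(np.hypot(*s[:2])),"yaw of +x case",np.arctan2(-s[1],-s[0]))
for u,v in((273,357),(516,356),(628,427),(170,430)):
    z=120
    for _ in range(20): q=cr(u,v,z);z=s@[q[0],q[1],1]
    print(u,v,q.round(1))
E
```

```text
[645.8  60.3  87. ]
[ 642.4 -207.7   87. ]
[409.2  63.8  75. ]
[ 406.8 -208.2   75. ]
rear [634.4  45.8  87. ]
rear2 [ 633.2 -190.7   87. ]
grad [-4.27350499e-01  4.05582849e-03  3.40935556e+02] tilt 0.40387612924531413 yaw of +x case -0.00949035215037085
273 357 [475.1  -1.  137.9]
516 356 [ 473.6 -139.4  138. ]
628 427 [ 431.7 -197.   155.6]
170 430 [433.9  57.9 155.7]
```

Emit:
send_rows([
  [[0.01, -0.011, 0], [0, 0, 0], 0],
  [[0.021, -0.022, 0], [0, 0, 0], 0],
  [[0.021, -0.022, 0], [0, 0, 0], 0],
  [[0.021, -0.022, 0], [0, 0, 0], 0],
  [[0.021, -0.022, 0], [0, 0, 0], 0],
  [[0.021, -0.022, 0], [0, 0, 0], 0],
  [[0.021, -0.022, 0], [0, 0, 0], 0],
  [[0.021, -0.022, 0], [0, 0, 0], 0],
  [[0.021, -0.022, 0], [0, 0, 0], 0],
  [[0.021, -0.022, 0], [0, 0, 0], 0],
  [[0.021, -0.022, 0], [0, 0, 0], 0],
  [[0.021, -0.022, 0], [0, 0, 0], 0],
])

```text
t: 1.1
tool_pos: [333.4, -290.8, 231.2]
eef_rot: [0.991, 0.137, -0.0, -0.0]
wrist_force: [0.8, 0.0, -0.0]
gripper_width: -0.4
grip_force: 0.0
```

Emit:
send_rows([
  [[0.021, -0.022, 0], [0, 0, 0], 0],
  [[0.021, -0.022, 0], [0, 0, 0], 0],
  [[0.021, -0.022, 0], [0, 0, 0], 0],
  [[0.021, -0.022, 0], [0, 0, 0], 0],
  [[0.021, -0.022, 0], [0, 0, 0], 0],
  [[0.021, -0.022, 0], [0, 0, 0], 0],
  [[0.021, -0.022, 0], [0, 0, 0], 0],
  [[0.01, -0.011, 0], [0, 0, 0], 0],
  [[0, 0, 0], [0, 0, 0], 0],
])

```text
t: 1.85
tool_pos: [440.5, -87.1, 231.2]
eef_rot: [0.99, 0.14, 0.0, -0.001]
wrist_force: [0.7, -0.1, 0.8]
gripper_width: 0.0
grip_force: 0.0
```

```bash
cat >> h.py <<'E'
def show(robot,tx=None,ty=None,yaw=None):
    s=robot.state();r=R.from_quat(s["eef_rot"]).as_matrix();p=s["tool_pos"]
    y=np.arctan2(r[1,0],r[0,0]);print("t",round(s["t"],2),"pos",p.round(1),"yaw",y.round(3),"z",r[:,2].round(3),"j",s["joints"].round(2),"F",s["wrist_force"].round(1),"T",s["ft_torque"].round(2),"w",round(s["gripper_width"],1))
    if tx is not None: print("tool shift",(r.T@np.array([tx-p[0],ty-p[1],0])).round(1))
    if yaw is not None: print("az deg",np.degrees(y-yaw).round(1))
E
python3 -c "
from h import *;from bench import robot
show(robot,447,-72,0)"
```

```text
t 1.85 pos [440.5 -87.1 231.2] yaw 0.281 z [ 0.001  0.001 -1.   ] j [ 0.49  0.14 -0.44  1.98  0.07  1.04 -1.27] F [ 0.7 -0.1  0.8] T [ 0.02  0.01 -0.  ] w 0.0
tool shift [ 10.4 -12.8   0. ]
az deg 16.1
```

Emit:
send_rows([
  [[0.01, -0.013, 0], [0, 0, 0], 0],
  [[0, 0, 0.02], [0, 0, 5.4], 0],
  [[0, 0, 0.02], [0, 0, 5.4], 0],
  [[0, 0, 0.02], [0, 0, 5.3], 0],
  [[0, 0, 0.01], [0, 0, 0], 0],
  [[0, 0, 0], [0, 0, 0], 0],
])

```text
t: 2.35
tool_pos: [443.6, -76.1, 159.3]
eef_rot: [1.0, -0.001, -0.002, -0.0]
wrist_force: [-0.2, 0.2, 0.1]
gripper_width: -0.1
grip_force: 0.0
```

Emit:
send_rows([
  [[0, 0, 0.006], [0, 0, 0], 0],
  [[0, 0, 0.006], [0, 0, 0], 0],
  [[-0.001, 0, 0.006], [0, 0, 0], 0],
  [[-0.001, 0, 0.006], [0, 0, 0], 0],
  [[-0.002, 0, 0.006], [0, 0, 0], 0],
  [[-0.002, 0, 0.006], [0, 0, 0], 0],
  [[-0.001, 0, 0.006], [0, 0, 0], 0],
  [[-0.001, 0, 0.006], [0, 0, 0], 0],
  [[-0.001, 0, 0.006], [0, 0, 0], 0],
  [[-0.001, 0, 0.006], [0, 0, 0], 0],
  [[-0.001, 0, 0.006], [0, 0, 0], 0],
  [[0, 0, 0.003], [0, 0, 0], 0],
])

```text
t: 3.35
tool_pos: [434.0, -75.5, 91.4]
eef_rot: [1.0, -0.003, -0.0, -0.0]
wrist_force: [-1.0, -0.5, 2.2]
gripper_width: 0.2
grip_force: 1.0
```

```bash
python3 -c "
from h import *;from bench import robot
show(robot,435,-72,0)
p,d=robot.grab_frame('scene');P=cloud(d,robot.calibration('scene'));cv2.imwrite('pics/s2.png',cv2.resize(p[150:330,220:440],None,fx=3,fy=3)[:,:,::-1])
"
```

```text
t 3.35 pos [434.  -75.5  91.4] yaw -0.005 z [-0.001  0.    -1.   ] j [ 0.39  0.32 -0.39  2.15  0.19  0.7  -1.7 ] F [-1.  -0.5  2.2] T [-0.11  0.35  0.02] w 0.2
tool shift [ 1.  -3.5 -0. ]
az deg -0.3
```

View pics/s2.png

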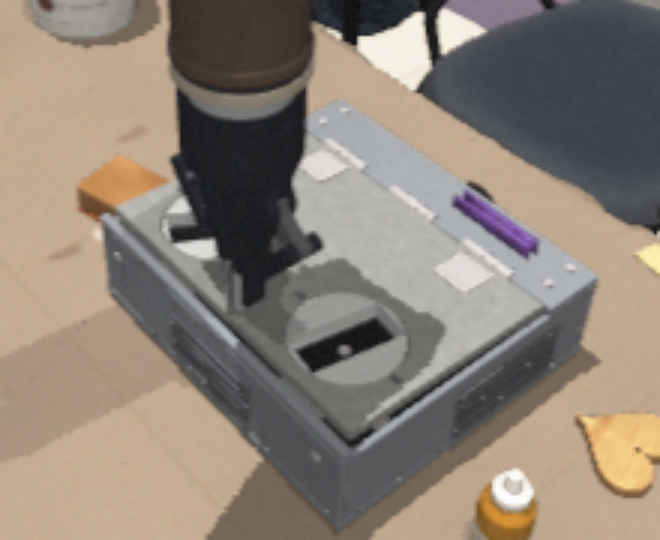

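The scene crop shows the hatch almost shut, with the fingertips on the strip at about (245,300). I'll press on in small steps.

Emit:
send_rows([
  [[0, 0, 0.002], [0, 0, 0], 0],
  [[0, 0, 0.002], [0, 0, 0], 0],
  [[0, 0, 0.002], [0, 0, 0], 0],
  [[0, 0, 0.001], [0, 0, 0], 0],
  [[0, 0, 0], [0, 0, 0], 0],
  [[0, 0, 0], [0, 0, 0], 0],
])

```text
t: 3.9
tool_pos: [434.7, -75.5, 85.3]
eef_rot: [1.0, -0.003, 0.0, -0.0]
wrist_force: [0.2, 0.2, 0.2]
gripper_width: 0.1
grip_force: 0.0
```

Emit:
send_rows([
  [[0, 0, 0.001], [0, 0, 0], 0],
  [[0, 0, 0.001], [0, 0, 0], 0],
  [[0, 0, 0.001], [0, 0, 0], 0],
  [[0, 0, 0], [0, 0, 0], 0],
  [[0, 0, 0], [0, 0, 0], 0],
])

```text
t: 4.32
tool_pos: [434.9, -75.6, 84.7]
eef_rot: [1.0, -0.003, 0.001, 0.001]
wrist_force: [-10.9, 1.2, 35.8]
gripper_width: 0.2
grip_force: 18.1
```

Emit:
send_rows([
  [[0, 0, -0.015], [0, 0, 0], 0.0],
  [[0, 0, -0.015], [0, 0, -7], 0.03],
  [[0, 0, -0.015], [0, 0, -7], 0.03],
  [[0, 0, -0.015], [0, 0, -7], 0.03],
  [[0, 0, -0.015], [0, 0, -7], 0.03],
  [[0, 0, -0.015], [0, 0, -7], 0.03],
  [[0, 0, -0.015], [0, 0, -7], 0.03],
  [[0, 0, -0.015], [0, 0, -7], 0.03],
  [[0, 0, -0.015], [0, 0, -7], 0.03],
  [[0, 0, -0.015], [0, 0, -7], 0.03],
  [[0, 0, 0], [0, 0, -7], 0.03],
  [[0, 0, 0], [0, 0, 0], 0.03],
])

```text
t: 5.32
tool_pos: [435.0, -75.7, 233.2]
eef_rot: [0.819, 0.574, 0.001, 0.001]
wrist_force: [-0.0, -0.5, -0.2]
gripper_width: 30.2
grip_force: 0.0
```

```bash
python3 -c "
from h import *;from bench import robot
show(robot,470,0)
c=robot.calibration('wrist');p,d=robot.grab_frame('wrist');np.savez('w.npz',p=p,d=d,**c);cv2.imwrite('pics/w.png',p[:,:,::-1]);print(c)
p,d=robot.grab_frame('top');c=robot.calibration('top');cv2.imwrite('pics/t2.png',cv2.resize(p[150:275,270:450],None,fx=4.4,fy=4.4,interpolation=cv2.INTER_CUBIC)[:,:,::-1]);np.savez('t2.npz',p=p,d=d)
"
```

```text
t 5.32 pos [435.  -75.7 233.2] yaw 1.222 z [ 0.002 -0.001 -1.   ] j [ 0.64  0.14 -0.63  1.98  0.1   1.04 -0.38] F [-0.  -0.5 -0.2] T [-0.01  0.03 -0.05] w 30.2
tool shift [83.1  7.   0. ]
{'fx': 278.5796774168922, 'fy': 278.5796774168922, 'cx': 318.76767997723, 'cy': 199.57927683707695, 'eye': array([458.15508199,  -9.23676301, 375.91088146]), 'attitude': array([ 0.97485056, -0.1718946 , -0.02367566,  0.13985028])}
```

View pics/w.png

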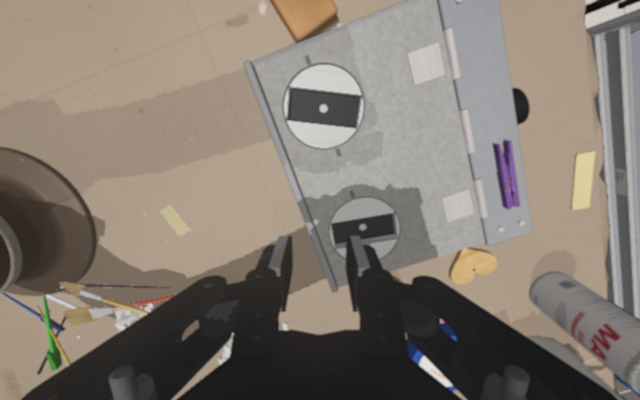

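View pics/t2.png

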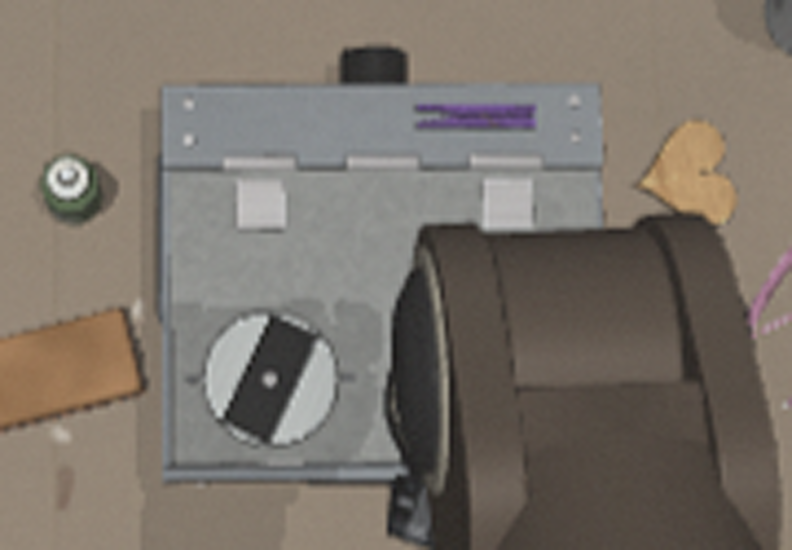

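The wrist view shows left disc at (323,107) and right disc at (364,229); the top crop shows the left disc at (270,379). The hatch is flush.

```bash
python3 - <<'E'
from h import *
from bench import robot
c=np.load("w.npz");p=c["p"]
g=p.astype(int).max(2)
for nm,(u0,v0),dot in(("L",(323.5,107),(323.5,107.5)),("R",(365,229.5),(362,227))):
    print(nm,"disc",ray(u0,v0,c,85).round(1),"dot",ray(*dot,c,71).round(1))
    v,u=np.nonzero((g<70)&(np.hypot(*(np.mgrid[:400,:640]-np.array([v0,u0])[:,None,None]))<(38 if nm=="L" else 30)))
    if nm=="R": k=v<240;v,u=v[k],u[k]
    X=np.array([ray(a,b,c,71)[:2] for a,b in zip(u,v)]);r=cv2.minAreaRect(X.astype(np.float32));a=np.linalg.svd(X-X.mean(0),full_matrices=False)[2][0];a*=np.sign(a[0])
    print(len(u),X.mean(0).round(1),r,"slot dir angle",np.arctan2(a[1],a[0]))
t=robot.calibration("top");f=lambda a,b,z:ray(270+(a+.5)/4.4-.5,150+(b+.5)/4.4-.5,t,z).round(1)
print("top L disc",f(271.5,379,85),"dot",f(270,379,71))
print("ticks",f(190,379,85),f(349,377,85),"wrist ticks",ray(308,60,c,85),ray(338.5,153,c,85),ray(350,193,c,85))
E
```

```text
L disc [466.7  -1.1  85. ] dot [466.9  -1.2  71. ]
344 [481.2  -7.7] ((466.324462890625, -1.0577201843261719), (29.792095184326172, 70.02264404296875), 63.861419677734375) slot dir angle -0.473036233306363
R disc [ 466.4 -140.1   85. ] dot [ 464.5 -142.2   71. ]
1007 [ 468.  -144.3] ((466.21807861328125, -144.6441650390625), (24.873106002807617, 68.46574401855469), 80.09851837158203) slot dir angle -0.2033397372742349
top L disc [466.4  -2.3  85. ] dot [467.5  -2.   71. ]
ticks [467.1  46.3  85. ] [466.9 -48.6  85. ] wrist ticks [467.15251724  43.76650426  85.        ] [466.03254602 -49.10658392  85.        ] [463.8400197  -94.00837403  85.        ]
```

Emit:
send_rows([
  [[0.02, 0.001, 0], [0, 0, 0], 0.03],
  [[0.02, 0.001, 0], [0, 0, 0], 0.03],
  [[0.02, 0.001, 0], [0, 0, 0], 0.03],
  [[0.0205, 0.0015, 0], [0, 0, 6.1], 0.03],
  [[0, 0, 0.025], [0, 0, 0], 0.03],
  [[0, 0, 0.025], [0, 0, 0], 0.03],
  [[0, 0, 0.025], [0, 0, 0], 0.03],
  [[0, 0, 0.025], [0, 0, 0], 0.03],
  [[0, 0, 0.025], [0, 0, 0], 0.03],
  [[0, 0, 0.01], [0, 0, 0], 0.03],
  [[0, 0, 0], [0, 0, 0], 0.03],
  [[0, 0, 0], [0, 0, 0], 0.03],
])

```text
t: 6.42
tool_pos: [466.4, -1.3, 97.3]
eef_rot: [0.85, 0.526, -0.0, -0.0]
wrist_force: [-0.2, 1.2, 1.0]
gripper_width: 29.9
grip_force: 0.0
```

```bash
python3 -c "
from h import *;from bench import robot
show(robot,466.7,-1.7,1.115)"
```

```text
t 6.42 pos [466.4  -1.3  97.3] yaw 1.109 z [-0.001  0.    -1.   ] j [ 0.4   0.39 -0.6   2.08  0.31  0.77 -0.86] F [-0.2  1.2  1. ] T [-0.03 -0.01 -0.02] w 29.9
tool shift [-0.2  0.4 -0. ]
az deg -0.4
```

Emit:
send_rows([
  [[0, 0, 0.005], [0, 0, 0], 0.03],
  [[0, 0, 0.004], [0, 0, 0], 0.03],
  [[0, 0, 0.004], [0, 0, 0], 0.03],
  [[0, 0, 0.004], [0, 0, 0], 0.03],
  [[0, 0, 0.003], [0, 0, 0], 0.03],
  [[0, 0, 0.002], [0, 0, 0], 0.03],
  [[0, 0, 0], [0, 0, 0], 0.03],
])

```text
t: 7.0
tool_pos: [466.3, -1.6, 74.9]
eef_rot: [0.85, 0.527, -0.0, -0.0]
wrist_force: [-0.5, 0.0, -0.1]
gripper_width: 30.3
grip_force: 0.0
```

Emit:
send_rows([
  [[0, 0, 0], [0, 0, 4], 0.03],
  [[0, 0, 0], [0, 0, 4], 0.03],
  [[0, 0, 0], [0, 0, 4], 0.03],
  [[0, 0, 0], [0, 0, 4], 0.03],
  [[0, 0, 0], [0, 0, 4], 0.03],
  [[0, 0, 0], [0, 0, 4], 0.03],
])

```text
t: 7.5
tool_pos: [467.5, -1.0, 75.6]
eef_rot: [0.941, 0.337, 0.001, -0.0]
wrist_force: [2.6, 1.3, -1.1]
gripper_width: 29.9
grip_force: 1.5
```

```bash
python3 -c "
from h import *;from bench import robot
show(robot,466.7,-1.7,0)"
```

```text
t 7.5 pos [467.5  -1.   75.6] yaw 0.688 z [ 0.002  0.001 -1.   ] j [ 0.29  0.4  -0.48  2.1   0.28  0.7  -1.25] F [ 2.6  1.3 -1.1] T [ 0.28 -0.41  0.06] w 29.9
tool shift [-1. -0. -0.]
az deg 39.4
```

Emit:
send_rows([
  [[0, 0, 0], [0, 0, 4], 0.03],
  [[0, 0, 0], [0, 0, 4], 0.03],
  [[0, 0, 0], [0, 0, 4], 0.03],
  [[0, 0, 0], [0, 0, 4], 0.03],
  [[0, 0, 0], [0, 0, 4], 0.03],
  [[0, 0, 0], [0, 0, 4], 0.03],
  [[0, 0, 0], [0, 0, 4], 0.03],
  [[0, 0, 0], [0, 0, 4], 0.03],
  [[0, 0, 0], [0, 0, 4], 0.03],
  [[0, 0, 0], [0, 0, 4], 0.03],
  [[0, 0, 0], [0, 0, 2], 0.03],
])

```text
t: 8.42
tool_pos: [467.4, -1.2, 75.6]
eef_rot: [1.0, -0.023, 0.001, -0.0]
wrist_force: [1.2, 0.6, -1.1]
gripper_width: 30.1
grip_force: 1.7
```

```bash
python3 -c "
from h import *;from bench import robot
show(robot,466.7,-1.7,0)"
```

```text
t 8.42 pos [467.4  -1.2  75.6] yaw -0.045 z [ 0.002  0.    -1.   ] j [ 0.15  0.38 -0.31  2.11  0.18  0.68 -1.89] F [ 1.2  0.6 -1.1] T [ 0.23 -0.35  0.12] w 30.1
tool shift [-0.7  0.6 -0. ]
az deg -2.6
```

Emit:
send_rows([
  [[0, 0, 0], [0, 0, 2], 0.03],
  [[0, 0, 0], [0, 0, 2], 0.03],
  [[0, 0, 0], [0, 0, 0], 0.03],
])

```text
t: 8.67
tool_pos: [467.4, -1.2, 75.6]
eef_rot: [0.998, -0.056, 0.001, -0.0]
wrist_force: [2.7, 0.5, -0.7]
gripper_width: 29.8
grip_force: 1.2
```

```bash
python3 -c "
from h import *;from bench import robot
show(robot,466.7,-1.7,0)"
```

```text
t 8.67 pos [467.4  -1.2  75.6] yaw -0.113 z [ 0.002  0.    -1.   ] j [ 0.14  0.38 -0.29  2.11  0.17  0.68 -1.95] F [ 2.7  0.5 -0.7] T [ 0.24 -0.44  0.04] w 29.8
tool shift [-0.6  0.6 -0. ]
az deg -6.5
```

Still no stop torque, so I'll keep turning in small steps.

Emit:
send_rows([
  [[0, 0, 0], [0, 0, 2], 0.03],
  [[0, 0, 0], [0, 0, 2], 0.03],
  [[0, 0, 0], [0, 0, 0], 0.03],
])

```text
t: 8.92
tool_pos: [467.3, -1.2, 75.6]
eef_rot: [0.996, -0.091, 0.001, -0.0]
wrist_force: [2.3, 1.3, -1.4]
gripper_width: 30.2
grip_force: 1.4
```

```bash
python3 -c "
from h import *;from bench import robot
show(robot,466.7,-1.7,0)"
```

```text
t 8.92 pos [467.3  -1.2  75.6] yaw -0.182 z [ 0.002  0.    -1.   ] j [ 0.13  0.37 -0.27  2.11  0.16  0.68 -2.01] F [ 2.3  1.3 -1.4] T [ 0.28 -0.55  0.04] w 30.2
tool shift [-0.5  0.6 -0. ]
az deg -10.4
```

Emit:
send_rows([
  [[0, 0, 0], [0, 0, 2], 0.03],
  [[0, 0, 0], [0, 0, 1.5], 0.03],
  [[0, 0, 0], [0, 0, 0], 0.03],
])

```text
t: 9.17
tool_pos: [467.3, -1.3, 75.6]
eef_rot: [0.993, -0.121, 0.001, -0.0]
wrist_force: [3.4, 2.2, -0.6]
gripper_width: 30.2
grip_force: 1.9
```

```bash
python3 -c "
from h import *;from bench import robot
show(robot,466.7,-1.7,0)"
```

```text
t 9.17 pos [467.3  -1.3  75.6] yaw -0.243 z [ 0.001  0.    -1.   ] j [ 0.11  0.37 -0.26  2.11  0.15  0.67 -2.06] F [ 3.4  2.2 -0.6] T [ 0.38 -0.73  0.06] w 30.2
tool shift [-0.4  0.5 -0. ]
az deg -13.9
```

Emit:
send_rows([
  [[0, 0, 0], [0, 0, 2], 0.03],
  [[0, 0, 0], [0, 0, 2], 0.03],
  [[0, 0, 0], [0, 0, 0], 0.03],
])

```text
t: 9.42
tool_pos: [467.3, -1.5, 75.6]
eef_rot: [0.988, -0.155, 0.001, -0.0]
wrist_force: [4.3, 0.5, -0.1]
gripper_width: 29.8
grip_force: 9.4
```

```bash
python3 -c "
from h import *;from bench import robot
show(robot,466.7,-1.7,0)
p,d=robot.grab_frame('wrist');cv2.imwrite('pics/w3.png',p[:,:,::-1])"
```

```text
t 9.42 pos [467.3  -1.5  75.6] yaw -0.311 z [ 0.002 -0.    -1.   ] j [ 0.1   0.37 -0.24  2.11  0.14  0.67 -2.12] F [ 4.3  0.5 -0.1] T [ 0.14 -0.92  0.38] w 29.8
tool shift [-0.6  0.4 -0. ]
az deg -17.8
```

View pics/w3.png

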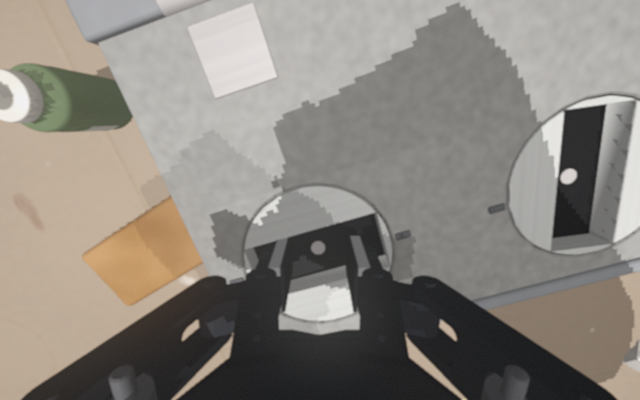

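The slot edge from (255,247) to (380,213) is parallel to the hatch's front edge, and the torque jumped to 0.38 N m, so the left fastener is at its stop. I'll press slightly more, back off, and lift.

Emit:
send_rows([
  [[0, 0, 0], [0, 0, 2], 0.03],
  [[0, 0, 0], [0, 0, 0], 0.03],
  [[0, 0, 0], [0, 0, -5], 0.03],
  [[0, 0, 0], [0, 0, -5], 0.03],
  [[0, 0, 0], [0, 0, -6], 0.03],
  [[0, 0, -0.01], [0, 0, 0], 0.03],
  [[0, 0, -0.03], [0, 0, 0], 0.03],
  [[0, 0, -0.04], [0, 0, 0], 0.03],
  [[0, 0, -0.04], [0, 0, 0], 0.03],
  [[0, 0, -0.01], [0, 0, 0], 0.03],
  [[0, 0, 0], [0, 0, 0], 0.03],
])

```text
t: 10.38
tool_pos: [467.8, -1.6, 209.0]
eef_rot: [0.999, -0.035, 0.003, -0.0]
wrist_force: [0.0, 0.0, -0.3]
gripper_width: 30.3
grip_force: 0.0
```

Emit:
send_rows([
  [[-0.01, 0.0, 0], [0, 0, -7], 0.03],
  [[-0.01, 0, 0], [0, 0, -7], 0.03],
  [[-0.01, 0, 0], [0, 0, -7], 0.03],
  [[-0.01, 0, 0], [0, 0, -7], 0.03],
  [[0, 0, 0], [0, 0, -7], 0.03],
  [[0, 0, 0], [0, 0, -7], 0.03],
  [[0, 0, 0], [0, 0, -7], 0.03],
  [[0, 0, 0], [0, 0, -7], 0.03],
  [[0, 0, 0], [0, 0, -7], 0.03],
  [[0, 0, 0], [0, 0, -7], 0.03],
  [[0, 0, 0], [0, 0, -7], 0.03],
  [[0, 0, 0], [0, 0, -7], 0.03],
])

```text
t: 11.38
tool_pos: [425.7, -6.3, 204.2]
eef_rot: [0.764, 0.645, -0.001, -0.001]
wrist_force: [0.9, -0.2, 0.0]
gripper_width: 29.9
grip_force: 0.0
```

Emit:
send_rows([
  [[-0.02, 0.0, 0], [0, 0, 0], 0.03],
  [[-0.02, 0.0, 0], [0, 0, 0], 0.03],
  [[-0.02, 0.0, 0], [0, 0, 0], 0.03],
  [[-0.02, 0.0, 0], [0, 0, 0], 0.03],
  [[0, 0, 0], [0, 0, 0], 0.03],
])

```text
t: 11.8
tool_pos: [411.2, -88.4, 204.1]
eef_rot: [0.767, 0.641, -0.002, -0.001]
wrist_force: [-0.5, -0.7, 0.4]
gripper_width: 30.0
grip_force: 0.0
```

```bash
python3 -c "
from h import *;from bench import robot
show(robot,465.5,-141,1.45)
c=robot.calibration('wrist');p,d=robot.grab_frame('wrist');np.savez('w4.npz',p=p,d=d,**c);cv2.imwrite('pics/w4.png',p[:,:,::-1])"
```

```text
t 11.8 pos [411.2 -88.4 204.1] yaw 1.392 z [-0.004 -0.001 -1.   ] j [ 0.48  0.12 -0.41  2.07  0.06  0.97 -0.14] F [-0.5 -0.7  0.4] T [-0.03 -0.01  0.07] w 30.0
tool shift [-42.1  62.8  -0.2]
az deg -3.3
```

View pics/w4.png

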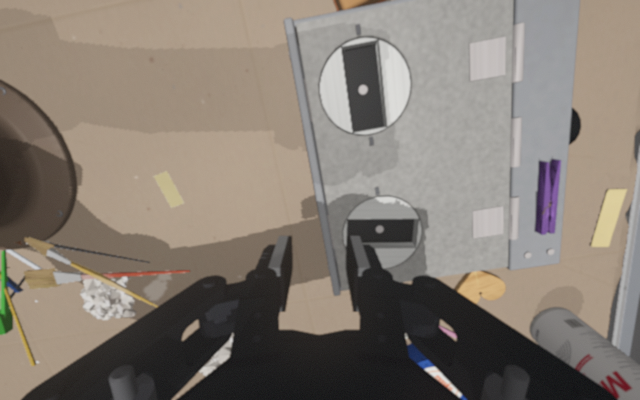

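The left slot, centred at (363,90), lies along its ticks at (358,30) and (371,141). The right disc is centred near (383,231), with its dot at (380,229).

```bash
python3 - <<'E'
from h import *
from bench import robot
c=np.load("w4.npz");g=c["p"].astype(int).max(2)
v,u=np.nonzero(g<70);k=(u>340)&(u<424)&(v>205)&(v<236);v,u=v[k],u[k]
k=(u>352)&(u<410)
t=[v[k][u[k]==x].min() for x in range(354,410)];f=np.polyfit(range(354,410),t,1)
a=[ray(x,np.polyval(f,x),c,71) for x in(352,412)];e=a[1]-a[0];print("top edge",f,"slot dir",np.arctan2(e[1],e[0]))
print("dot",ray(379.5,229.5,c,71),"disc",ray(383,232,c,85))
b=g[160:280,330:440]; print("disc L check dot",ray(363,90,c,71))
# left slot long edge
t=[ (w:=np.nonzero(g[y,330:400]<70)[0]) is not None and 330+w.min() for y in range(55,125)]
f=np.polyfit(range(55,125),t,1);a=[ray(np.polyval(f,y),y,c,71) for y in(55,125)];e=a[0]-a[1];print("left slot dir",np.arctan2(e[1],e[0]))
q=[ray(289,22,c,87),ray(336,290,c,87)];e=q[0]-q[1];print("front edge dir",np.arctan2(e[1],e[0]))
E
```

```text
top edge [6.30187567e-17 2.20000000e+02] slot dir -0.177340776085244
dot [ 465.71095565 -142.45227284   71.        ] disc [ 466.73242705 -139.51137753   85.        ]
disc L check dot [467.00514089  -1.71944656  71.        ]
left slot dir 1.515868452291943
front edge dir 1.5600749175558135
```

Emit:
send_rows([
  [[-0.011, 0.016, 0], [0, 0, 0], 0.03],
  [[-0.011, 0.016, 0], [0, 0, 0], 0.03],
  [[-0.011, 0.016, 0], [0, 0, 0], 0.03],
  [[-0.01, 0.015, 0], [0, 0, -1], 0.03],
  [[0, 0, 0.025], [0, 0, 0], 0.03],
  [[0, 0, 0.025], [0, 0, 0], 0.03],
  [[0, 0, 0.025], [0, 0, 0], 0.03],
  [[0, 0, 0.025], [0, 0, 0], 0.03],
  [[0, 0, 0.007], [0, 0, 0], 0.03],
  [[0, 0, 0], [0, 0, 0], 0.03],
  [[0, 0, 0], [0, 0, 0], 0.03],
])

```text
t: 12.77
tool_pos: [468.1, -137.4, 98.5]
eef_rot: [0.76, 0.65, -0.0, -0.001]
wrist_force: [0.4, -0.1, 1.0]
gripper_width: 29.9
grip_force: 0.0
```

```bash
python3 -c "
from h import *;from bench import robot
show(robot,465.8,-142,1.41)"
```

```text
t 12.77 pos [ 468.1 -137.4   98.5] yaw 1.416 z [-0.001  0.001 -1.   ] j [ 0.47  0.37 -0.35  2.04  0.18  0.76 -0.14] F [ 0.4 -0.1  1. ] T [0.05 0.05 0.01] w 29.9
tool shift [-4.9 -1.6 -0. ]
az deg 0.3
```

Emit:
send_rows([
  [[-0.005, -0.0015, 0], [0, 0, 0], 0.03],
  [[0, 0, 0], [0, 0, 0], 0.03],
  [[0, 0, 0.005], [0, 0, 0], 0.03],
  [[0, 0, 0.004], [0, 0, 0], 0.03],
  [[0, 0, 0.004], [0, 0, 0], 0.03],
  [[0, 0, 0.004], [0, 0, 0], 0.03],
  [[0, 0, 0.004], [0, 0, 0], 0.03],
  [[0, 0, 0.002], [0, 0, 0], 0.03],
  [[0, 0, 0], [0, 0, 0], 0.03],
])

```text
t: 13.52
tool_pos: [465.5, -142.7, 74.6]
eef_rot: [0.76, 0.65, -0.0, -0.001]
wrist_force: [0.3, 0.2, -1.0]
gripper_width: 29.9
grip_force: 0.0
```

```bash
python3 -c "
from h import *;from bench import robot
show(robot,465.8,-142,0)"
```

```text
t 13.52 pos [ 465.5 -142.7   74.6] yaw 1.416 z [-0.001  0.    -1.   ] j [ 0.47  0.41 -0.33  2.06  0.2   0.7  -0.15] F [ 0.3  0.2 -1. ] T [-0.04  0.02 -0.02] w 29.9
tool shift [ 0.7  0.2 -0. ]
az deg 81.1
```

Emit:
send_rows([
  [[0, 0, 0], [0, 0, 4], 0.03],
  [[0, 0, 0], [0, 0, 4], 0.03],
  [[0, 0, 0], [0, 0, 4], 0.03],
  [[0, 0, 0], [0, 0, 4], 0.03],
  [[0, 0, 0], [0, 0, 4], 0.03],
  [[0, 0, 0], [0, 0, 4], 0.03],
  [[0, 0, 0], [0, 0, 4], 0.03],
  [[0, 0, 0], [0, 0, 4], 0.03],
  [[0, 0, 0], [0, 0, 4], 0.03],
  [[0, 0, 0], [0, 0, 4], 0.03],
  [[0, 0, 0], [0, 0, 4], 0.03],
  [[0, 0, 0], [0, 0, 4], 0.03],
])

```text
t: 14.52
tool_pos: [467.0, -142.1, 75.5]
eef_rot: [0.959, 0.284, 0.001, 0.0]
wrist_force: [3.4, 2.8, -1.8]
gripper_width: 30.0
grip_force: 1.7
```

```bash
python3 -c "
from h import *;from bench import robot
show(robot,465.8,-142,0)"
```

```text
t 14.52 pos [ 467.  -142.1   75.5] yaw 0.575 z [ 0.002  0.001 -1.   ] j [ 0.31  0.39 -0.13  2.07  0.08  0.68 -0.87] F [ 3.4  2.8 -1.8] T [ 0.48 -0.65  0.02] w 30.0
tool shift [-1.  -0.7 -0. ]
az deg 33.0
```

Emit:
send_rows([
  [[0, 0, 0], [0, 0, 4], 0.03],
  [[0, 0, 0], [0, 0, 4], 0.03],
  [[0, 0, 0], [0, 0, 4], 0.03],
  [[0, 0, 0], [0, 0, 4], 0.03],
  [[0, 0, 0], [0, 0, 4], 0.03],
  [[0, 0, 0], [0, 0, 4], 0.03],
  [[0, 0, 0], [0, 0, 4], 0.03],
  [[0, 0, 0], [0, 0, 4], 0.03],
  [[0, 0, 0], [0, 0, 4], 0.03],
  [[0, 0, 0], [0, 0, 4], 0.03],
  [[0, 0, 0], [0, 0, 4], 0.03],
  [[0, 0, 0], [0, 0, 3], 0.03],
])

```text
t: 15.52
tool_pos: [466.3, -142.5, 75.4]
eef_rot: [0.992, -0.122, 0.0, -0.0]
wrist_force: [1.5, 0.8, -1.6]
gripper_width: 30.0
grip_force: 1.7
```

Emit:
send_rows([
  [[0, 0, 0], [0, 0, 2], 0.03],
  [[0, 0, 0], [0, 0, 0], 0.03],
])

```text
t: 15.68
tool_pos: [466.2, -142.5, 75.4]
eef_rot: [0.99, -0.139, 0.0, -0.0]
wrist_force: [0.1, 0.7, -0.4]
gripper_width: 30.1
grip_force: 2.0
```

```bash
python3 -c "
from h import *;from bench import robot
show(robot,465.8,-142,0)"
```

```text
t 15.68 pos [ 466.2 -142.5   75.4] yaw -0.278 z [ 0.001  0.    -1.   ] j [ 0.14  0.39  0.08  2.08 -0.05  0.68 -1.61] F [ 0.1  0.7 -0.4] T [ 0.15 -0.22  0.09] w 30.1
tool shift [-0.6 -0.4 -0. ]
az deg -15.9
```

Emit:
send_rows([
  [[0, 0, 0], [0, 0, 2], 0.03],
  [[0, 0, 0], [0, 0, 1.5], 0.03],
  [[0, 0, 0], [0, 0, 0], 0.03],
])

```text
t: 15.93
tool_pos: [466.3, -142.7, 75.4]
eef_rot: [0.986, -0.168, 0.0, 0.0]
wrist_force: [0.5, -0.0, -0.3]
gripper_width: 30.4
grip_force: 17.2
```

```bash
python3 -c "
from h import *;from bench import robot
show(robot,465.8,-142,0)"
```

```text
t 15.93 pos [ 466.3 -142.7   75.4] yaw -0.337 z [ 0.001 -0.    -1.   ] j [ 0.12  0.39  0.09  2.08 -0.05  0.67 -1.66] F [ 0.5 -0.  -0.3] T [ 0.11 -0.34  0.88] w 30.4
tool shift [-0.7 -0.5 -0. ]
az deg -19.3
```

The torque is 0.88 N m, so this is the stop. I'll back off, lift and check.

Emit:
send_rows([
  [[0, 0, 0], [0, 0, -5], 0.03],
  [[0, 0, 0], [0, 0, -6], 0.03],
  [[0, 0, 0], [0, 0, -6], 0.03],
  [[0, 0, -0.01], [0, 0, 0], 0.03],
  [[0, 0, -0.03], [0, 0, 0], 0.03],
  [[0, 0, -0.035], [0, 0, 0], 0.03],
  [[-0.02, 0, -0.035], [0, 0, 0], 0.03],
  [[-0.03, 0, -0.035], [0, 0, 0], 0.03],
  [[-0.03, 0, -0.02], [0, 0, 0], 0.03],
  [[-0.02, 0, 0], [0, 0, 0], 0.03],
  [[0, 0, 0], [0, 0, 0], 0.03],
])

```text
t: 16.85
tool_pos: [365.7, -139.0, 238.8]
eef_rot: [1.0, -0.024, 0.001, -0.0]
wrist_force: [-0.5, -0.7, 0.1]
gripper_width: 30.2
grip_force: 0.0
```

```bash
python3 -c "
from h import *;from bench import robot
show(robot)
p,d=robot.grab_frame('wrist');cv2.imwrite('pics/w5.png',p[:,:,::-1])"
```

```text
t 16.85 pos [ 365.7 -139.   238.8] yaw -0.047 z [ 0.002  0.    -1.   ] j [ 0.21 -0.01  0.03  2.11 -0.    1.04 -1.38] F [-0.5 -0.7  0.1] T [-0.    0.03 -0.01] w 30.2
```

View pics/w5.png

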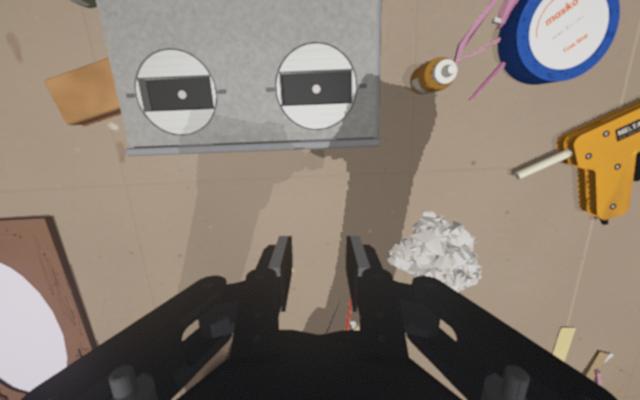

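Both slots, at (182,94) and (316,88), line up with their ticks and the front edge. The hatch is shut and the loose things in view have not moved.

```bash
python3 -c "
from bench import robot
print(robot.sign_off())"
```

```text
the job is handed in; nothing more can be done
None
```

The job is handed in: the hatch is shut, both fasteners are turned clockwise to their stops with their slots along the front edge, and nothing loose was touched.

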